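Make up the curtain's hem weights on the dial scale

ROBOT

A 6-joint arm with a two-finger parallel gripper is mounted at the origin on the work surface. World frame = base frame: x ahead of the robot, y to its left, z up, the work surface at z = 0. Lengths are in m, angles in rad, forces in N, time in s.
With the tool pointing down it reaches from about 0.35 to 0.875 m from the base axis. Payload 15.5 kg.
Tool frame: the origin (TCP) lies midway between the tips of the shut fingers; the grasp point (between the pads) lies 19 mm behind it (env.grip_depth is the distance from the TCP to the grasp point, in m); z points along the fingers, y is the line along which they close (so a half turn about z gives the same grasp; the last joint's range is limited). The gripper opens to 85 mm and grips with 20 to 120 N. Pads are 22 mm wide; open, the fingers measure 114 mm over their backs; the gripper's body (76 mm by 85 mm) begins 54 mm behind the grasp point. The pads swing forward as they close: fully open they stand 13 mm farther back than shut.
Start: joints at [-0.096, 0.494, 1.345, -0, 1.302, -0.096], TCP at [0.625, 0, 0.231] pointing down, gripper open.
Joint ranges: [-2.91, 2.91], [-0.82, 2.16], [0.22, 2.67], [-1.22, 4.37], [0.12, 2.79], [-3.08, 3.08]. Speed limits (rad/s): [1.89, 1.89, 2.57, 3.01, 3.01, 3.01].

INTERFACE

Orientations are given as a rotation vector (axis times angle).
In Python, from workcell import env gives the robot as it stands. The module is installed in compiled form; this text tells all that it offers.
- The arm moves only by the tool play_rows, never from a script. Its argument "rows" is a list of rows, each a list of 6 numbers: the shift along the tool's x, y, z as a fraction of full scale, then the turn, a rotation vector about the tool's x, y, z as a fraction of full scale. A call has 1 to 20 rows; each row is the pose to reach, as a shift and turn from the pose commanded when the call began, along the tool's axes at that moment, turning the shorter way round; what a row does not reach only later rows make up. Full scale, the value 1, is 0.75 m for a shift and 2 pi rad for a turn. A row lasts 1/12 s, in which the tool goes at most 41.7 mm and 7.16 degrees, less where a joint would pass 70% of its speed; a pose out of reach is approached as far as the arm can. A call with a number of a shift or a turn outside -1 to 1 is refused whole. A call with a gripper value outside its range is refused whole. "claw" is the opening, from 0 (shut) to 1 (fully open), set as the call begins (left out, the last holds). The fingers move at their own pace and stop on an object; "newtons" is the grip in N (left out, the last holds). Time passes only in rows, so rows that repeat a pose let the fingers close. It gives the time, the measured TCP pose, the force, the opening and the grip force at its end, in the units of the state.
- env.read_state(): the state, without advancing time (a new reading comes with each control period).
- env.get_image(name): name is "scene" or "side" or "wrist"; returns a dict with "img" (400x640x3 uint8, red, green, blue), "range_z" (400x640 float32, m along the optical axis (not along the pixel's ray), 0 where there is no reading), "fov_y" (degrees; the focal length in pixels is half the picture's height over the tangent of half this angle, whatever the lens; pixels are square), "cx", "cy" (the principal point, pixels), "dist_coeffs" ([k1, k2, p1, p2, k3] as OpenCV has them; the pictures are not rectified), "rvec" (rotation vector, rad) and "tvec" (3), from world to camera coordinates, as OpenCV has them. Camera axes: x right, y down, z forward; pixel columns grow to the right and rows downward; lengths in m; the calibration is good to about 2 mm. A picture is of the moment at which its call begins.
- env.hand_in(): hands the job in; it is judged then, once.
Trained networks look in a picture, given as the dict that the camera call returned (one of the last four; its "shot" number tells which), for a name from the list of things; names that differ only in an ending like _2 or _b are one class to them, and where a whole thing is asked for, a point or a joint stands for the part that bears it (a point fixed in the world has none). Each returns a list of dicts, best first, with "conf" (0 to 1); they miss things now and then, are a little off and sometimes report something else, mostly with a low value. They report only what shows in the picture. A call takes as long as a camera call. They do not tell look-alikes from the thing itself.
- env.look_for(picture, name): "box" ([left, top, right, bottom] in pixels, round what is visible of it).
- env.cut_out(picture, name): "pixels" (400x640 bool, what is visible of it) and "box" ([left, top, right, bottom] in pixels, round what is visible of it).
- env.mark_of(picture, name): "location" ([column, row] in pixels: a listed point, or the origin of a listed thing).
The state is a dict: "t": time; "q": joint angles; "qd": joint speeds; "tau": joint torques, N m; "eef_pos": TCP position; "tool_rot": TCP orientation; "wrist_force": force on the tool from outside, world axes, zero at the start; "torque": the same for the moment, N m; "finger_gap": opening from 0.0 (shut) to 1.0 (fully open); "grip_force": force on a finger pad.
Only numpy, scipy, OpenCV 4.12 (cv2) and the standard library are available. Lean on these libraries where they do the work, as an engineer would, in place of code of your own. Each camera call takes 0.05 s, during which the arm holds its last target. There are 200 camera calls.

TASK

Make up the hem weights for one curtain on the dial scale: first lay the steel bar from the bobbin box flat in the scale's bowl, then add the round steel pennies one at a time until the needle comes to rest between the two limit tabs on the dial. Set each piece down gently in the bowl rather than dropping it in, and leave the pennies you do not need lying flat on the table. Do not disturb the hoop, the votive cup, the thimble or the tin.

Things in the scene. Friction and masses are not known exactly. Their poses are not given: they have to be found in the camera images.
- bar: flat steel bar 64 mm long (its y), 18 wide (x), 9 thick (z), 80 g nominal (56 to 104, unknown); origin: centre of its underside. Starts in the bobbin box's trough: 31 to 40 mm free beyond each end, 5 to 11 mm beside its long sides, top 14 mm below the walls, so it comes out held by its ends; the bowl leaves only 9 mm beyond each end, so it goes in held across its width
- penny1: round steel disc (penny weight), 30 mm diameter, 8 mm thick, nominal 40 g (32 to 48 g, unknown); origin at the centre of its underside, z up. All four look alike. Starts flat on the table, 3 to 25 mm from the tin or the votive cup (two beside each).
- penny2: round steel disc (penny weight), 30 mm diameter, 8 mm thick, nominal 40 g (32 to 48 g, unknown); origin at the centre of its underside, z up. All four look alike. Starts flat on the table, 3 to 25 mm from the tin or the votive cup (two beside each).
- penny3: round steel disc (penny weight), 30 mm diameter, 8 mm thick, nominal 40 g (32 to 48 g, unknown); origin at the centre of its underside, z up. All four look alike. Starts flat on the table, 3 to 25 mm from the tin or the votive cup (two beside each).
- penny4: round steel disc (penny weight), 30 mm diameter, 8 mm thick, nominal 40 g (32 to 48 g, unknown); origin at the centre of its underside, z up. All four look alike. Starts flat on the table, 3 to 25 mm from the tin or the votive cup (two beside each).
- scale: small white dial scale, fixed to the table; origin on the table under the centre of its round bowl. Housing 150 mm deep (x from -52 to +98 mm), 110 mm wide (y), 72 mm high behind and under the bowl; the dial slopes down at 45 degrees on its +x side. The bowl's rim is the highest point, 116 mm above the table when empty.
- bowl: the scale's round steel bowl, straight-sided: outside diameter 87 mm, inside 82 mm, wall 2.5 mm, inside depth 24 mm. Origin at the centre of its underside, 90 mm above the table when empty. It rides straight down on a damped spring: 0.03 mm per gram (327 N/m), at most 16 mm, and settles within about half a second.
- bowl_floor (a point): centre of the bowl's inner floor, 2 mm above the bowl's origin, z up; 92 mm above the table when empty.
- needle (a joint): the dial's black needle, in rad: 0 = empty, pointing up the slope of the dial; it turns clockwise as seen facing the dial, 0.01 rad per gram resting in the bowl (the ticks are 20 g apart, long ones 100 g). The two black limit tabs on the dial's rim stand at 1.60 rad (160 g) and 2.10 rad (210 g).
- bobbin_box: green plastic bobbin box without its lid, fixed, 104 mm (x) by 140 mm (y) by 26 mm high; origin at the centre of its underside. Along its -x side runs a trough 34 mm wide and 135 mm long inside (x from -49.5 to -15.5 mm), floor 2.5 mm above the table; the rest is bobbin cells holding small bobbins, none higher than the box.
- hoop_stand: bystander, fixed: wooden embroidery hoop of 124 mm outside diameter held upright by a spring clip on a round steel foot 72 mm across. Origin at the centre of the foot's underside; the hoop stands over it along its y axis, spanning y +-63 mm and x from -45 to +5 mm (the clip's two short handles at its foot reach x +-36 mm); top 190 mm above the table.
- votive: bystander, loose: glass votive cup, 62 mm diameter at the rim, 62 mm high; origin at the centre of its underside.
- thimble: bystander, loose: steel thimble standing mouth down, 21 mm diameter, 23 mm high; origin at the centre of its underside.
- tin: bystander, loose: closed round aluminium tin with a snap lid, 69 mm diameter, 32 mm high; origin at the centre of its underside.
There are look-alikes about, which are no part of the job. What is shaped like the bar but pink is not meant.

How it is judged:
On the way, in this order (a step that is already met when the one before it is completed fails the run):
1. the bar alone lies flat on the floor of the scale's bowl, let go, before any penny (horizontal distance between bar and bowl_floor below 0.04 m and z of bar in the frame of bowl_floor between -0.004 and 0.055 m and angle between bar's own z axis and vertical below 0.2 rad and z of bar in the frame of bowl_floor below 0.008 m and contact force between bar and the fingers below 0.05 N and not (horizontal distance between penny1 and bowl_floor below 0.04 m and z of penny1 in the frame of bowl_floor between -0.004 and 0.055 m) and not (horizontal distance between penny2 and bowl_floor below 0.04 m and z of penny2 in the frame of bowl_floor between -0.004 and 0.055 m) and not (horizontal distance between penny3 and bowl_floor below 0.04 m and z of penny3 in the frame of bowl_floor between -0.004 and 0.055 m) and not (horizontal distance between penny4 and bowl_floor below 0.04 m and z of penny4 in the frame of bowl_floor between -0.004 and 0.055 m)), for 0.2 s.
2. a first penny lies in the bowl with the bar, let go, the needle still short of the tabs (horizontal distance between bar and bowl_floor below 0.04 m and z of bar in the frame of bowl_floor between -0.004 and 0.055 m and angle between bar's own z axis and vertical below 0.2 rad and z of bar in the frame of bowl_floor below 0.008 m and contact force between bar and the fingers below 0.05 N and (((horizontal distance between penny1 and bowl_floor below 0.04 m and z of penny1 in the frame of bowl_floor between -0.004 and 0.055 m) and contact force between penny1 and the fingers below 0.05 N) or ((horizontal distance between penny2 and bowl_floor below 0.04 m and z of penny2 in the frame of bowl_floor between -0.004 and 0.055 m) and contact force between penny2 and the fingers below 0.05 N) or ((horizontal distance between penny3 and bowl_floor below 0.04 m and z of penny3 in the frame of bowl_floor between -0.004 and 0.055 m) and contact force between penny3 and the fingers below 0.05 N) or ((horizontal distance between penny4 and bowl_floor below 0.04 m and z of penny4 in the frame of bowl_floor between -0.004 and 0.055 m) and contact force between penny4 and the fingers below 0.05 N)) and value of joint needle between 0.75 and 1.6 rad), for 0.2 s.
At the end, for the whole second after the job is handed in: The bar lies flat on the bowl's floor; each penny is in the bowl (within 40 mm of its axis, under 55 mm above its floor) or flat on the table; the needle stands between 1.60 and 2.10 rad (160 to 210 g); all is let go and at rest (bowl below 5 mm/s, pieces below 10 mm/s) (horizontal distance between bar and bowl_floor below 0.04 m and z of bar in the frame of bowl_floor between -0.004 and 0.055 m and angle between bar's own z axis and vertical below 0.2 rad and z of bar in the frame of bowl_floor below 0.008 m and contact force between each of bar, penny1, penny2, penny3, penny4 and the fingers below 0.05 N and value of joint needle between 1.6 and 2.1 rad and linear speed of bowl below 0.005 m/s and linear speed of each of bar, penny1, penny2, penny3, penny4 below 0.01 m/s and ((horizontal distance between penny1 and bowl_floor below 0.04 m and z of penny1 in the frame of bowl_floor between -0.004 and 0.055 m) or (height (world z) of penny1 below 0.006 m and angle between penny1's own z axis and vertical below 0.15 rad)) and ((horizontal distance between penny2 and bowl_floor below 0.04 m and z of penny2 in the frame of bowl_floor between -0.004 and 0.055 m) or (height (world z) of penny2 below 0.006 m and angle between penny2's own z axis and vertical below 0.15 rad)) and ((horizontal distance between penny3 and bowl_floor below 0.04 m and z of penny3 in the frame of bowl_floor between -0.004 and 0.055 m) or (height (world z) of penny3 below 0.006 m and angle between penny3's own z axis and vertical below 0.15 rad)) and ((horizontal distance between penny4 and bowl_floor below 0.04 m and z of penny4 in the frame of bowl_floor between -0.004 and 0.055 m) or (height (world z) of penny4 below 0.006 m and angle between penny4's own z axis and vertical below 0.15 rad))); the robot touches nothing.
It fails at once if a piece is dropped into the bowl from more than about 10 mm (falls free faster than 0.45 m/s over the bowl) ((linear speed of bar above 0.45 m/s and horizontal distance between bar and bowl_floor below 0.06 m and contact force between bar and the fingers below 0.05 N) or (linear speed of penny1 above 0.45 m/s and horizontal distance between penny1 and bowl_floor below 0.06 m and contact force between penny1 and the fingers below 0.05 N) or (linear speed of penny2 above 0.45 m/s and horizontal distance between penny2 and bowl_floor below 0.06 m and contact force between penny2 and the fingers below 0.05 N) or (linear speed of penny3 above 0.45 m/s and horizontal distance between penny3 and bowl_floor below 0.06 m and contact force between penny3 and the fingers below 0.05 N) or (linear speed of penny4 above 0.45 m/s and horizontal distance between penny4 and bowl_floor below 0.06 m and contact force between penny4 and the fingers below 0.05 N)).
It fails at once if the bowl is slammed down (faster than 0.15 m/s) (linear speed of bowl above 0.15 m/s).
It fails at once if two pennies are gripped together (contact force between each of penny1, penny2 and the fingers above 4 N or contact force between each of penny1, penny3 and the fingers above 4 N or contact force between each of penny1, penny4 and the fingers above 4 N or contact force between each of penny2, penny3 and the fingers above 4 N or contact force between each of penny2, penny4 and the fingers above 4 N or contact force between each of penny3, penny4 and the fingers above 4 N).
It fails at once if the votive cup, thimble or tin is shifted more than 20 mm or tipped (distance of any of votive, thimble, tin from where it was at the start of the episode above 0.02 m or angle between any of votive, thimble, tin's own z axis and vertical above 0.35 rad).
It fails at once if the hoop stand is struck (over 4 N) (contact force between hoop_stand and the fingers above 4 N or contact force between hoop_stand and the arm above 4 N).
It also fails if it takes over 72 s, if anything falls off the work surface, if the arm or the gripper's body presses on something with over 40 N, if the wrist force passes 120 N, or if a joint passes its speed limit or range.

## Working session

There is one attempt and no reset: what is moved stays moved. The work goes in short steps, Python scripts to look and compute and a tool call to move; the robot and the scene stay as the last step left them, time stands still between calls to the robot, and variables do not carry over. Pictures are saved under pics/ and viewed, at most 10 in all, crops included, and the job is handed in when it is done.

Besides the shell and the picture viewer there is one more tool, called after "Call:" by a JSON object that holds its "method" and its "body". play_rows: Moves the arm, as the interface text tells. Shift numbers are shares of 0.75 m and turn numbers shares of 2 pi rad, none past 1 either way. Its arguments: {"type":"object","properties":{"rows":{"type":"array"},"claw":{"type":"number"},"newtons":{"type":"number"}},"required":["rows"]}

```bash
mkdir -p pics; cat > h.py <<'E'
import numpy as np, cv2
from workcell import env
def K(p):
    f=200/np.tan(np.radians(p["fov_y"])/2)
    return np.array([[f,0,p["cx"]],[0,f,p["cy"]],[0,0,1.]])
def ray(p,uv):
    n=cv2.undistortPoints(np.array(uv,float).reshape(-1,1,2),K(p),np.array(p["dist_coeffs"],float)).reshape(-1,2)
    return np.c_[n,np.ones(len(n))]
def world(p,uv,z=None):
    """pixels -> world; z: plane height, else use depth"""
    uv=np.array(uv,float).reshape(-1,2); r=ray(p,uv)
    R=cv2.Rodrigues(np.array(p["rvec"],float))[0]; t=np.array(p["tvec"],float).ravel()
    c=-R.T@t; d=r@R
    if z is not None: s=(z-c[2])/d[:,2]
    else: s=p["range_z"][uv[:,1].astype(int),uv[:,0].astype(int)]
    return c+d*s[:,None]
def pix(p,X):
    return cv2.projectPoints(np.array(X,float).reshape(-1,1,3),np.array(p["rvec"],float),np.array(p["tvec"],float),K(p),np.array(p["dist_coeffs"],float))[0].reshape(-1,2)
def mask_world(p,m):
    v,u=np.nonzero(m&(p["range_z"]>0)); return world(p,np.c_[u,v])
def save(p,n,box=None,s=1):
    im=p["img"][:,:,::-1]
    if box: im=im[box[1]:box[3],box[0]:box[2]]
    cv2.imwrite("pics/"+n,cv2.resize(im,None,fx=s,fy=s,interpolation=cv2.INTER_CUBIC))
E
python3 - <<'E'
from h import *
st=env.read_state(); print(st["t"],st["eef_pos"],st["tool_rot"],st["finger_gap"])
for cam in ["scene","side"]:
    p=env.get_image(cam); save(p,cam+"0.png")
    print(cam,p["fov_y"],world(p,[[320,200]]).round(3))
    for n in ["bar","penny1","scale","bowl","bobbin_box","hoop_stand","votive","thimble","tin"]:
        for d in env.cut_out(p,n)[:6]:
            if d["conf"]<.25: continue
            w=mask_world(p,d["pixels"])
            if len(w)<5: print(cam,n,"few");continue
            print(cam,n,round(d["conf"],2),np.array(d["box"]).astype(int),"med",np.median(w,0).round(3),"lo",np.percentile(w,3,axis=0).round(3),"hi",np.percentile(w,97,axis=0).round(3))
E
```

```text
0.0 [6.24640292e-01 2.38145063e-05 2.30710728e-01] [-2.22083541e+00 -2.22072807e+00  1.22004854e-03] 1.0010742835550805
scene 46.38314934272651 [[ 0.406 -0.109 -0.004]]
scene bar 0.57 [247 186 259 191] med [ 0.485 -0.351  0.009] lo [ 0.478 -0.37   0.007] hi [ 0.495 -0.328  0.016]
scene bar 0.54 [202 183 214 190] med [ 0.569 -0.506  0.006] lo [ 0.551 -0.531 -0.002] hi [ 0.585 -0.479  0.011]
scene bar 0.39 [267 169 270 180] med [ 0.391 -0.352  0.008] lo [ 0.359 -0.372 -0.001] hi [ 0.414 -0.332  0.012]
scene penny1 0.63 [391 238 400 245] med [0.494 0.228 0.006] lo [ 0.479  0.215 -0.001] hi [0.505 0.24  0.01 ]
scene penny1 0.37 [281 201 289 207] med [ 0.499 -0.205  0.006] lo [ 0.486 -0.216 -0.   ] hi [ 0.514 -0.191  0.011]
scene scale 0.85 [408 218 458 280] med [0.503 0.358 0.057] lo [0.423 0.3   0.005] hi [0.559 0.409 0.114]
scene bowl 0.78 [427 218 456 241] med [0.454 0.356 0.096] lo [0.42  0.318 0.074] hi [0.507 0.395 0.116]
scene bobbin_box 0.81 [224 178 269 206] med [ 0.522 -0.353  0.015] lo [ 0.456 -0.427 -0.003] hi [ 0.581 -0.282  0.026]
scene hoop_stand 0.73 [284 199 325 262] med
[... 1073 characters left out ...]
92 0.005] hi [0.553 0.394 0.112]
side bowl 0.71 [275  84 303 106] med [0.466 0.366 0.096] lo [0.428 0.31  0.088] hi [0.502 0.396 0.114]
side bobbin_box 0.62 [292 284 344 355] med [ 0.524 -0.366  0.009] lo [ 0.464 -0.432 -0.001] hi [ 0.574 -0.29   0.025]
side hoop_stand 0.97 [350 157 380 212] med [ 0.663 -0.039  0.062] lo [ 0.625 -0.088  0.001] hi [0.7   0.011 0.183]
side votive 0.93 [291 220 313 252] med [ 0.493 -0.14   0.037] lo [ 0.466 -0.181 -0.002] hi [ 0.52  -0.124  0.061]
side thimble 0.6 [291 212 297 217] med [ 0.47  -0.063  0.013] lo [ 0.464 -0.066  0.002] hi [ 0.475 -0.055  0.021]
side tin 0.8 [297 141 318 164] med [0.518 0.157 0.028] lo [ 0.488  0.136 -0.003] hi [0.547 0.198 0.032]
```

```bash
python3 - <<'E'
import cv2,numpy as np
a=cv2.imread("pics/side0.png")[60:400,200:440]; b=cv2.imread("pics/scene0.png")[140:300,190:480]
a=cv2.resize(a,None,fx=1.7,fy=1.7,interpolation=2); b=cv2.resize(b,(390,215),interpolation=2)
c=np.zeros((600,800,3),np.uint8); c[:a.shape[0],:a.shape[1]]=a; c[:215,410:800]=b; cv2.imwrite("pics/c1.png",c)
E
```

```text
(no output)
```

View pics/c1.png

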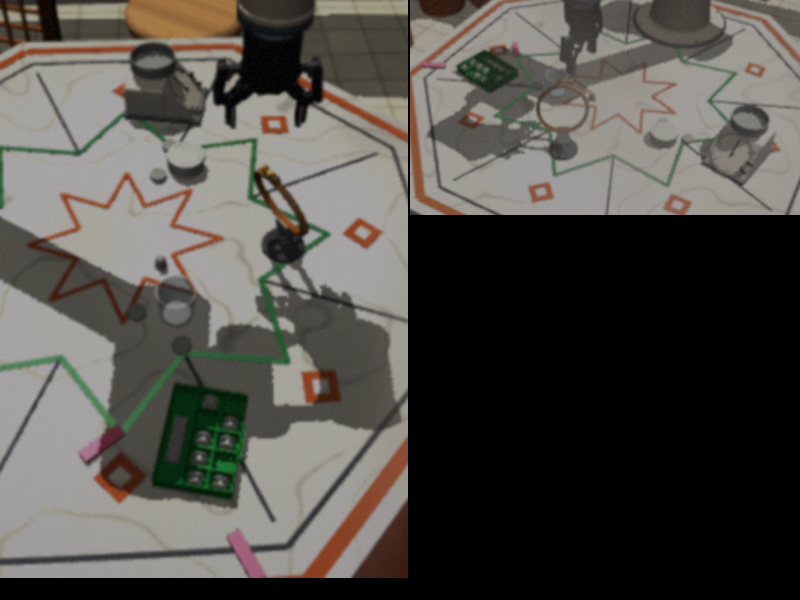

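Candidates for "bar", in side picture pixels: the grey steel bar in the box trough at (303,317), a pink bar at (258,323) and a pink bar at (345,387). I choose the steel one in the trough. I'll move over it and check it in a close wrist view.

Call:
{"method": "play_rows", "body": {"rows": [[-0.473,-0.185,-0.02,0,0,0.25],[-0.473,-0.185,-0.02,0,0,0.25],[-0.473,-0.185,-0.02,0,0,0.25],[-0.473,-0.185,-0.02,0,0,0.25],[-0.473,-0.185,-0.02,0,0,0.25],[-0.473,-0.185,-0.02,0,0,0.25],[-0.473,-0.185,-0.02,0,0,0.25],[-0.473,-0.185,-0.02,0,0,0.25],[-0.473,-0.185,-0.02,0,0,0.25],[-0.473,-0.185,-0.02,0,0,0.25],[-0.473,-0.185,-0.02,0,0,0.25],[-0.473,-0.185,-0.02,0,0,0.25],[-0.473,-0.185,-0.02,0,0,0.25],[-0.473,-0.185,-0.02,0,0,0.25],[-0.473,-0.185,-0.02,0,0,0.25],[-0.473,-0.185,-0.02,0,0,0.25],[-0.473,-0.185,-0.02,0,0,0.25],[-0.473,-0.185,-0.02,0,0,0.25]], "claw": 1, "newtons": 30}}

```text
t: 2.5
eef_pos: [0.4863, -0.3547, 0.2463]
tool_rot: [3.142, 0.002, -0.0]
wrist_force: [-0.5, 0.0, -0.2]
finger_gap: 1.0
grip_force: 0.0
```

```bash
cat >> h.py <<'E'
from scipy.spatial.transform import Rotation as Ro
def pose():
    st=env.read_state(); R=Ro.from_rotvec(st["tool_rot"]).as_matrix(); return st["t"],np.array(st["eef_pos"]),R
def tofrac(target,yaw=None):
    """fractions for a target TCP; yaw = world angle of tool y (mod pi), tool straight down"""
    t,p,R=pose(); s=R.T@(np.array(target)-p)/.75; r=np.zeros(3)
    if yaw is not None:
        c=[]
        for a in (yaw,yaw+np.pi):
            y=np.array([np.cos(a),np.sin(a),0]); z=np.array([0,0,-1.]); x=np.cross(y,z)
            c.append(Ro.from_matrix(R.T@np.c_[x,y,z]).as_rotvec())
        r=min(c,key=np.linalg.norm)/(2*np.pi)
    return s.round(4),r.round(4)
def rect(pts):
    (c,wh,a)=cv2.minAreaRect((pts[:,:2]*1000).astype(np.float32)); 
    if wh[0]<wh[1]: a+=90; wh=wh[::-1]
    return np.array(c)/1000,np.array(wh).round(1),(a+90)%180-90   # angle of long side
E
python3 - <<'E'
from h import *
t,P,R=pose(); print(t,P.round(4),R.round(3).tolist(),env.read_state()["q"])
p=env.get_image("wrist"); save(p,"w1.png")
for n in ["bar","bobbin_box"]:
    for d in env.cut_out(p,n)[:3]:
        w=mask_world(p,d["pixels"]); v,u=np.nonzero(d["pixels"])
        wz=world(p,np.c_[u,v],.0115 if n=="bar" else .026)
        print(n,d["conf"],np.array(d["box"]).astype(int),"med",np.median(w,0).round(4),"depth rect",rect(w[np.abs(w[:,2]-np.median(w[:,2]))<.006]),"plane rect",rect(wz))
E
```

```text
2.5 [ 0.4863 -0.3547  0.2463] [[1.0, 0.002, -0.0], [0.002, -1.0, -0.0], [-0.0, 0.0, -1.0]] [-7.29302254e-01  4.47061775e-01  1.38492350e+00 -1.65773581e-05
  1.30962097e+00  8.39980701e-01]
bar 0.78 [305 157 354 181] med [ 0.4877 -0.3552  0.0124] depth rect (array([ 0.48673444, -0.35593823]), array([62.8, 18.3]), 77.12496948242188) plane rect (array([ 0.48735901, -0.35598959]), array([62.7, 19.6]), 77.3599624633789)
bar 0.69 [425  88 480 121] med [ 0.5661 -0.5099  0.0098] depth rect (array([ 0.56602765, -0.50994534]), array([63.7, 18.5]), -63.0117073059082) plane rect (array([ 0.56603546, -0.50879727]), array([65. , 18.8]), -63.45515060424805)
bar 0.68 [309 219 345 257] med [ 0.3887 -0.3554  0.0098] depth rect (array([ 0.38672122, -0.35617105]), array([64.4, 18. ]), 37.06596374511719) plane rect (array([ 0.38848822, -0.35637579]), array([64.3, 19.4]), 37.25429916381836)
```

View pics/w1.png

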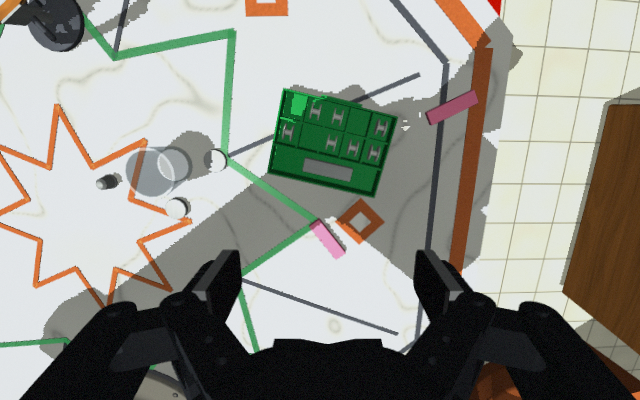

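```bash
python3 - <<'E'
from h import *
p=env.get_image("wrist")
v,u=np.nonzero(p["range_z"]>0); w=world(p,np.c_[u,v])
m=(np.hypot(w[:,0]-.52,w[:,1]+.355)<.12)&(w[:,2]>.0235)&(w[:,2]<.03)
c,wh,a=rect(w[m]); print("box",c,wh,a)
th=np.radians(a-90); ex=np.array([np.cos(th),np.sin(th)]); print("trough ctr",c-ex*.0325, "bar in box frame x",(np.array([.487,-.356])-c)@ex)
print(tofrac([.487,-.356,.12],np.radians(77)),tofrac([.487,-.356,-.002],np.radians(77)))
E
```

```text
box [ 0.52075183 -0.35984949] [140.3 106.9] 76.83346557617188
trough ctr [ 0.48910619 -0.35244657] bar in box frame x -0.03374141133949926
(array([0.001 , 0.0017, 0.1684]), array([-0.    ,  0.    ,  0.0362])) (array([0.001 , 0.0017, 0.331 ]), array([-0.    ,  0.    ,  0.0362]))
```

Call:
{"method": "play_rows", "body": {"rows": [[0.002,0.0017,0.05,0,0,0.036],[0.002,0.0017,0.1,0,0,0.036],[0.002,0.0017,0.15,0,0,0.036],[0.002,0.0017,0.2,0,0,0.036],[0.002,0.0017,0.24,0,0,0.036],[0.002,0.0017,0.27,0,0,0.036],[0.002,0.0017,0.295,0,0,0.036],[0.002,0.0017,0.31,0,0,0.036],[0.002,0.0017,0.32,0,0,0.036],[0.002,0.0017,0.328,0,0,0.036],[0.002,0.0017,0.328,0,0,0.036]]}}

```text
t: 3.62
eef_pos: [0.4877, -0.356, -0.0001]
tool_rot: [-3.121, 0.354, 0.0]
wrist_force: [-0.7, 0.4, 0.7]
finger_gap: 1.007
grip_force: 0.0
```

Call:
{"method": "play_rows", "body": {"rows": [[0,0,0,0,0,0],[0,0,0,0,0,0],[0,0,0,0,0,0],[0,0,0,0,0,0],[0,0,0,0,0,0],[0,0,0,0,0,0]], "claw": 0.6, "newtons": 40}}

```text
t: 4.12
eef_pos: [0.4882, -0.3564, 0.0018]
tool_rot: [3.12, -0.354, 0.002]
wrist_force: [-0.6, 1.5, 9.7]
finger_gap: 0.726
grip_force: 41.2
```

Call:
{"method": "play_rows", "body": {"rows": [[0,0,-0.01,0,0,0],[0,0,-0.03,0,0,0],[0,0,-0.06,0,0,0],[0,0,-0.1,0,0,0],[0,0,-0.13,0,0,0],[0,0,-0.13,0,0,0]]}}

```text
t: 4.62
eef_pos: [0.4896, -0.3577, 0.1032]
tool_rot: [3.117, -0.354, 0.009]
wrist_force: [0.6, -0.9, 0.0]
finger_gap: 0.724
grip_force: 43.9
```

```bash
python3 - <<'E'
from h import *
t,P,R=pose(); print(t,P.round(4),env.read_state()["finger_gap"],env.read_state()["grip_force"])
p=env.get_image("wrist"); save(p,"w2.png",(200,100,520,360),2)
for d in env.cut_out(p,"bar")[:4]:
    w=mask_world(p,d["pixels"]); print(d["conf"],np.array(d["box"]).astype(int),np.median(w,0).round(4),rect(w))
print(tofrac([.42,.02,.10],np.radians(77)),tofrac([.42,.02,.0],np.radians(77)))
E
```

```text
4.6167 [ 0.4896 -0.3577  0.1032] 0.7244024520355885 43.851948380470276
0.98 [266 244 390 283] [ 0.4901 -0.3581  0.1134] (array([ 0.47220135, -0.35791214]), array([70.1, 50.3]), 76.50777435302734)
0.87 [316 282 378 327] [ 0.3894 -0.3561  0.0096] (array([ 0.38624713, -0.35385281]), array([63.8, 23.5]), 34.82300567626953)
0.7 [455  30 539 102] [ 0.566  -0.5094  0.0099] (array([ 0.56557574, -0.50991956]), array([64.5, 18.9]), -63.72015380859375)
(array([-0.2012, -0.4687, -0.002 ]), array([ 0.0002, -0.0004,  0.0001])) (array([-0.2016, -0.4689,  0.1314]), array([ 0.0002, -0.0004,  0.0001]))
```

View pics/w2.png

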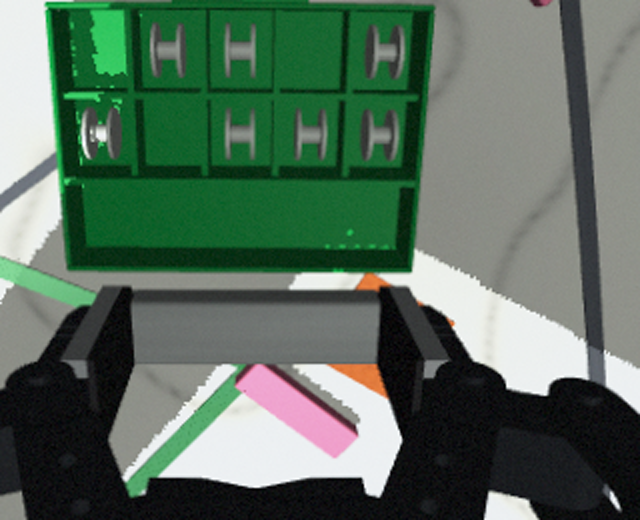

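Call:
{"method": "play_rows", "body": {"rows": [[-0.2014,-0.4688,-0.01,0,0,0],[-0.2014,-0.4688,-0.01,0,0,0],[-0.2014,-0.4688,-0.01,0,0,0],[-0.2014,-0.4688,-0.01,0,0,0],[-0.2014,-0.4688,-0.01,0,0,0],[-0.2014,-0.4688,-0.01,0,0,0],[-0.2014,-0.4688,-0.01,0,0,0],[-0.2014,-0.4688,-0.01,0,0,0],[-0.2014,-0.4688,-0.01,0,0,0],[-0.2014,-0.4688,0.0,0,0,0],[-0.2014,-0.4688,0.04,0,0,0],[-0.2014,-0.4688,0.08,0,0,0],[-0.2014,-0.4688,0.105,0,0,0],[-0.2014,-0.4688,0.12,0,0,0],[-0.2014,-0.4688,0.127,0,0,0],[-0.2014,-0.4688,0.1315,0,0,0],[-0.2014,-0.4688,0.1315,0,0,0]]}}

```text
t: 6.13
eef_pos: [0.4186, 0.0204, -0.0008]
tool_rot: [3.121, -0.355, -0.002]
wrist_force: [-2.4, -0.8, 3.9]
finger_gap: 0.728
grip_force: 47.2
```

Call:
{"method": "play_rows", "body": {"rows": [[0,0,0,0,0,0],[0,0,0,0,0,0],[0,0,0,0,0,0],[0,0,0,0,0,0],[0,0,-0.03,0,0,0],[0,0,-0.08,0,0,0],[0,0,-0.12,0,0,0],[0,0,-0.16,0,0,0],[0,0,-0.16,0,0,0]], "claw": 1}}

```text
t: 6.88
eef_pos: [0.4214, 0.0204, 0.1236]
tool_rot: [-3.121, 0.354, -0.01]
wrist_force: [1.9, 0.3, 0.1]
finger_gap: 1.001
grip_force: 0.0
```

```bash
python3 - <<'E'
from h import *
t,P,R=pose(); print(t,P.round(4))
p=env.get_image("wrist"); save(p,"w3.png")
for n in ["bar","penny1","thimble","tin","votive"]:
  for d in env.cut_out(p,n)[:4]:
    w=mask_world(p,d["pixels"]);w=w[w[:,2]<.07]
    if len(w)>5: print(n,d["conf"],np.array(d["box"]).astype(int),np.median(w,0).round(4),rect(w[np.abs(w[:,2]-np.median(w[:,2]))<.005]))
c=np.array([.42,.02])
print(tofrac([.42,.02,.0],np.radians(-13)))
E
```

```text
6.8833 [0.4214 0.0204 0.1236]
bar 0.79 [290 189 364 210] [0.4176 0.0193 0.0098] (array([0.41702609, 0.02016371]), array([64. , 17.7]), 77.53308868408203)
penny1 0.93 [162 162 196 189] [0.4679 0.1458 0.0087] (array([0.46758771, 0.14762756]), array([29.3, 29.2]), -78.84511756896973)
penny1 0.66 [488 128 528 159] [ 0.4327 -0.1448  0.0088] (array([ 0.43196194, -0.14591943]), array([29.3, 28.9]), 57.426570892333984)
penny1 0.62 [ 77 156 116 189] [0.4876 0.2232 0.0087] (array([0.48806097, 0.22443806]), array([29.2, 26.4]), 42.70840835571289)
thimble 0.65 [388 114 414 133] [ 0.4706 -0.0527  0.0192] (array([ 0.4700488, -0.0552154]), array([15.3, 15.3]), -78.46124362945557)
tin 0.7 [ 73  88 176 172] [0.5176 0.1644 0.0322] (array([0.51769788, 0.17086421]), array([68.1, 67.9]), -56.274845123291016)
votive 0.61 [478   9 600 112] [ 0.4934 -0.1643  0.0452] (array([ 0.49255933, -0.1491837 ]), array([57.4, 51.9]), -89.52327260375023)
(array([0.0021, 0.0003, 0.1576]), array([-2.000e-04,  3.000e-04, -2.499e-01]))
```

Call:
{"method": "play_rows", "body": {"rows": [[-0.0018,0.0007,0.02,0,0,-0.251],[-0.0018,0.0007,0.04,0,0,-0.251],[-0.0018,0.0007,0.06,0,0,-0.251],[-0.0018,0.0007,0.08,0,0,-0.251],[-0.0018,0.0007,0.08,0,0,-0.251],[-0.0018,0.0007,0.08,0,0,-0.251],[-0.0018,0.0007,0.08,0,0,-0.251],[-0.0018,0.0007,0.08,0,0,-0.251],[-0.0018,0.0007,0.08,0,0,-0.251],[-0.0018,0.0007,0.08,0,0,-0.251],[-0.0018,0.0007,0.08,0,0,-0.251],[-0.0018,0.0007,0.08,0,0,-0.251],[-0.0018,0.0007,0.1,0,0,-0.251],[-0.0018,0.0007,0.115,0,0,-0.251],[-0.0018,0.0007,0.13,0,0,-0.251],[-0.0018,0.0007,0.13,0,0,-0.251],[-0.0018,0.0007,0.13,0,0,-0.251]], "claw": 0.5}}

```text
t: 8.6
eef_pos: [0.4171, 0.0203, 0.0209]
tool_rot: [-2.45, -1.963, 0.003]
wrist_force: [0.4, 0.6, -0.5]
finger_gap: 0.501
grip_force: 0.0
```

```bash
python3 - <<'E'
from h import *
t,P,R=pose(); print(t,P.round(4),np.degrees(np.arctan2(R[1,1],R[0,1])),env.read_state()["finger_gap"])
print(tofrac([.4172,.0201,.003],np.radians(-12.5)))
E
```

```text
8.6 [0.4171 0.0203 0.0209] -12.608689907428344 0.5012428424062302
(array([-0.0003,  0.0002,  0.0238]), array([-0.0004,  0.0001, -0.0003]))
```

Aligned, so I'll descend, grip across the width and lift.

Call:
{"method": "play_rows", "body": {"rows": [[0,0,0.012,0,0,0],[0,0,0.0235,0,0,0],[0,0,0.0235,0,0,0]]}}

```text
t: 8.85
eef_pos: [0.4176, 0.0203, 0.0032]
tool_rot: [-2.451, -1.964, 0.001]
wrist_force: [-0.8, 0.1, -0.2]
finger_gap: 0.496
grip_force: 0.0
```

Call:
{"method": "play_rows", "body": {"rows": [[0,0,0,0,0,0],[0,0,0,0,0,0],[0,0,0,0,0,0],[0,0,0,0,0,0],[0,0,0,0,0,0],[0,0,0,0,0,0]], "claw": 0.05, "newtons": 40}}

```text
t: 9.35
eef_pos: [0.4179, 0.0203, 0.0044]
tool_rot: [2.452, 1.964, 0.0]
wrist_force: [-1.5, 0.2, 8.6]
finger_gap: 0.19
grip_force: 39.7
```

Call:
{"method": "play_rows", "body": {"rows": [[0,0,-0.03,0,0,0],[0,0,-0.08,0,0,0],[0,0,-0.13,0,0,0],[0,0,-0.18,0,0,0],[0,0,-0.23,0,0,0],[0,0,-0.28,0,0,0],[0,0,-0.28,0,0,0],[0,0,-0.28,0,0,0]]}}

```text
t: 10.02
eef_pos: [0.4189, 0.0202, 0.2159]
tool_rot: [2.449, 1.962, 0.005]
wrist_force: [-0.3, 0.8, -1.1]
finger_gap: 0.192
grip_force: 39.5
```

```bash
python3 - <<'E'
from h import *
t,P,R=pose(); s=env.read_state(); print(t,P.round(4),s["finger_gap"],s["grip_force"])
p=env.get_image("wrist"); save(p,"w4.png")
for n in ["bar","bowl","scale"]:
  for d in env.cut_out(p,n)[:2]:
    w=mask_world(p,d["pixels"])
    print(n,d["conf"],np.array(d["box"]).astype(int),np.median(w,0).round(4),rect(w))
    if n=="bowl":
        k=w[(w[:,2]>.110)&(w[:,2]<.122)]
        c,r=cv2.minEnclosingCircle((k[:,:2]*1000).astype(np.float32)); print("rim",c,r,len(k))
p=env.get_image("scene")
for d in env.cut_out(p,"bowl")[:1]:
    w=mask_world(p,d["pixels"]); k=w[(w[:,2]>.108)]; print(np.percentile(w[:,2],[50,98]));c,r=cv2.minEnclosingCircle((k[:,:2]*1000).astype(np.float32)); print("rim scene",c,r,len(k))
E
```

```text
10.0167 [0.4189 0.0202 0.2159] 0.19209522979732233 39.48166608810425
bar 0.9 [311 192 349 310] [0.4208 0.0243 0.2214] (array([ 0.40893213, -0.06447235]), array([233.4,  46.8]), 73.99803161621094)
[0.09664866 0.11678533]
rim scene (465.0937805175781, 356.1950378417969) 45.58138656616211 127
```

Call:
{"method": "play_rows", "body": {"rows": [[0.323,-0.022,0,0,0,0],[0.323,-0.022,0,0,0,0],[0.323,-0.022,0,0,0,0],[0.323,-0.022,0,0,0,0],[0.323,-0.022,0,0,0,0],[0.323,-0.022,0,0,0,0],[0.323,-0.022,0,0,0,0],[0.323,-0.022,0,0,0,0],[0.323,-0.022,0,0,0,0],[0.323,-0.022,0,0,0,0]]}}

```text
t: 11.15
eef_pos: [0.4544, 0.2593, 0.2135]
tool_rot: [-2.452, -1.963, 0.002]
wrist_force: [0.3, 0.1, -0.1]
finger_gap: 0.195
grip_force: 39.5
```

```bash
python3 - <<'E'
from h import *
t,P,R=pose(); s=env.read_state(); print(t,P.round(4),s["finger_gap"],s["grip_force"])
p=env.get_image("wrist"); save(p,"w5.png")
for n in ["bowl"]:
  for d in env.cut_out(p,n)[:2]:
    w=mask_world(p,d["pixels"])
    print(n,d["conf"],np.array(d["box"]).astype(int),np.median(w,0).round(4))
    k=w[(w[:,2]>.111)&(w[:,2]<.122)]
    c,r=cv2.minEnclosingCircle((k[:,:2]*1000).astype(np.float32)); e=cv2.fitEllipse((k[:,:2]*1000).astype(np.float32)); print("rim",c,r,e,len(k),k[:,2].mean())
for d in env.mark_of(p,"bowl_floor")[:2]: print(d, world(p,d["location"],.092))
E
```

```text
11.15 [0.4544 0.2593 0.2135] 0.19493650737105264 39.48025703430176
bowl 0.96 [253  20 370 138] [0.4631 0.3586 0.0932]
rim (463.0158996582031, 354.5533447265625) 43.65125274658203 ((463.0943908691406, 354.3316955566406), (83.15869140625, 83.55219268798828), 1.5440319776535034) 1581 0.11606206358105799
bowl 0.71 [368  81 385  91] [0.5238 0.3437 0.0468]Traceback (most recent call last):
  File "<stdin>", line 9, in <module>
cv2.error: OpenCV(4.12.0) /io/opencv/modules/imgproc/src/shapedescr.cpp:361: error: (-201:Incorrect size of input array) There should be at least 5 points to fit the ellipse in function 'fitEllipseNoDirect'
```

View pics/w5.png

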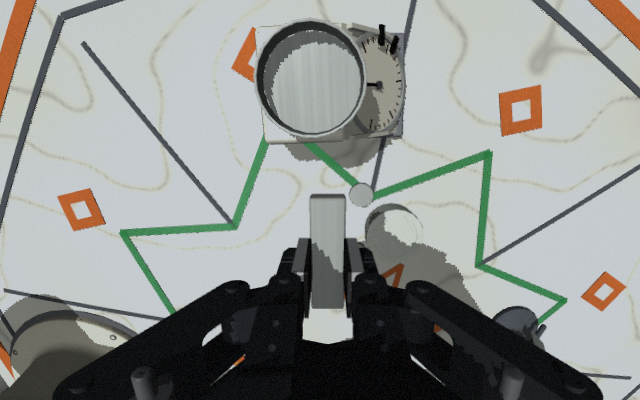

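Call:
{"method": "play_rows", "body": {"rows": [[0.1264,-0.0162,0.02,0,0,0],[0.1264,-0.0162,0.04,0,0,0],[0.1264,-0.0162,0.06,0,0,0],[0.1264,-0.0162,0.08,0,0,0],[0.1264,-0.0162,0.08,0,0,0],[0.1264,-0.0162,0.1,0,0,0],[0.1264,-0.0162,0.115,0,0,0],[0.1264,-0.0162,0.13,0,0,0],[0.1264,-0.0162,0.14,0,0,0],[0.1264,-0.0162,0.147,0,0,0],[0.1264,-0.0162,0.151,0,0,0],[0.1264,-0.0162,0.151,0,0,0],[0.1264,-0.0162,0.151,0,0,0]]}}

```text
t: 12.33
eef_pos: [0.4637, 0.3555, 0.101]
tool_rot: [2.452, 1.964, 0.0]
wrist_force: [-0.1, 1.2, -0.1]
finger_gap: 0.193
grip_force: 39.5
```

Call:
{"method": "play_rows", "body": {"rows": [[-0.001,0,0.0015,0,0,0],[-0.001,0,0.003,0,0,0],[-0.001,0,0.0045,0,0,0],[-0.001,0,0.006,0,0,0],[-0.001,0,0.0075,0,0,0],[-0.001,0,0.0075,0,0,0],[-0.001,0,0.0075,0,0,0]]}}

```text
t: 12.92
eef_pos: [0.4634, 0.3548, 0.0951]
tool_rot: [-2.452, -1.964, 0.0]
wrist_force: [-0.5, 0.3, 0.2]
finger_gap: 0.192
grip_force: 39.5
```

Call:
{"method": "play_rows", "body": {"rows": [[0,0,0,0,0,0],[0,0,0,0,0,0],[0,0,0,0,0,0],[0,0,0,0,0,0],[0,0,-0.01,0,0,0],[0,0,-0.03,0,0,0],[0,0,-0.06,0,0,0],[0,0,-0.1,0,0,0],[-0.05,0,-0.14,0,0,0],[-0.1,0,-0.14,0,0,0],[-0.14,0,-0.14,0,0,0],[-0.14,0,-0.14,0,0,0],[-0.14,0,-0.14,0,0,0]], "claw": 0.38}}

```text
t: 14.0
eef_pos: [0.4404, 0.2512, 0.2011]
tool_rot: [2.454, 1.962, 0.001]
wrist_force: [-0.3, -0.2, 0.3]
finger_gap: 0.384
grip_force: 0.0
```

```bash
cat > dial.py <<'E'
from h import *
def look(tag,view=True):
    t,P,R=pose(); print(t,P.round(4)); p=env.get_image("wrist"); save(p,tag+"f.png")
    for n in ["bar","bowl","penny1"]:
      for d in env.cut_out(p,n)[:5]:
        w=mask_world(p,d["pixels"]); m=np.median(w,0)
        if d["conf"]<.4: continue
        k=w[np.abs(w[:,2]-m[2])<.004]; print(n,round(d["conf"],2),np.array(d["box"]).astype(int),m.round(4),rect(k))
        if n=="bowl" and d["conf"]>.8:
            k=w[w[:,2]>.1]; k=k[k[:,2]>np.percentile(k[:,2],60)-.004]; print("rim z",np.percentile(w[:,2],[90,95]), cv2.minEnclosingCircle((k[:,:2]*1000).astype(np.float32)))
    u,v=pix(p,[[.505,.3545,.08]])[0]; save(p,tag+".png",(max(0,int(u)-90),max(0,int(v)-75),int(u)+90,int(v)+75),4)
E
python3 -c "
from dial import *
look('d1')"
```

```text
14.0 [0.4404 0.2512 0.2011]
bar 0.91 [314  23 341 109] [0.4646 0.3558 0.0995] (array([0.46436792, 0.35456628]), array([63. , 18.1]), 77.01549530029297)
bowl 0.94 [267   0 390 124] [0.4616 0.36   0.091 ] (array([0.46290302, 0.35506497]), array([81.9, 81.8]), 51.66920471191406)
rim z [0.11383399 0.11464758] ((462.91229248046875, 354.7587890625), 43.647239685058594)
penny1 0.96 [357 174 387 202] [0.4899 0.2247 0.0091] (array([0.48991699, 0.22371838]), array([28.9, 28.8]), -84.8571367263794)
penny1 0.43 [356 246 356 253] [0.4564 0.1512 0.0092] (array([0.45607901, 0.1516741 ]), array([13.1,  2.7]), 80.0299301147461)
```

View pics/d1.png

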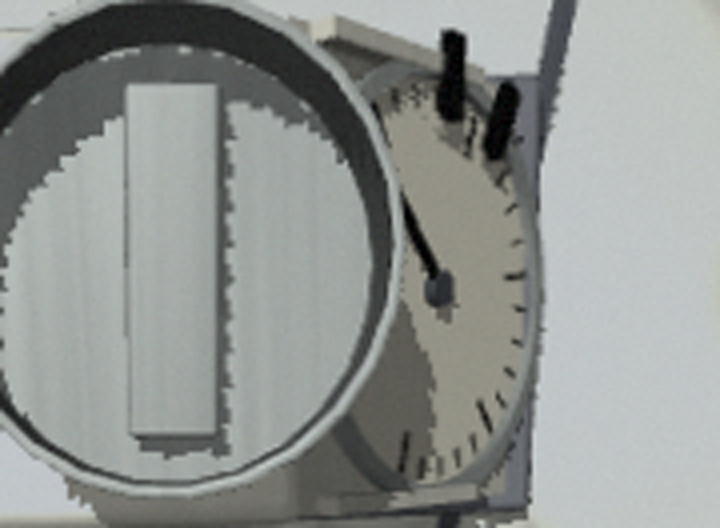

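Bar lies flat and centred in the bowl at crop (170,260); the needle points up-left from the hub at (438,288), short of the tabs at (452,80) and (500,120). Next is the nearer penny by the tin, at (0.4895, 0.2238).

Call:
{"method": "play_rows", "body": {"rows": [[-0.023,0.0717,0.03,0,0,-0.09],[-0.023,0.0717,0.07,0,0,-0.09],[-0.023,0.0717,0.11,0,0,-0.09],[-0.023,0.0717,0.15,0,0,-0.09],[-0.023,0.0717,0.18,0,0,-0.09],[-0.023,0.0717,0.205,0,0,-0.09],[-0.023,0.0717,0.225,0,0,-0.09],[-0.023,0.0717,0.235,0,0,-0.09],[-0.023,0.0717,0.235,0,0,-0.09],[-0.023,0.0717,0.235,0,0,-0.09]], "claw": 0.57}}

```text
t: 15.03
eef_pos: [0.4893, 0.2242, 0.0239]
tool_rot: [-1.806, -2.571, 0.0]
wrist_force: [-0.7, -0.5, -0.6]
finger_gap: 0.571
grip_force: 0.0
```

```bash
python3 - <<'E'
from h import *
t,P,R=pose(); print(t,P.round(4),np.degrees(np.arctan2(R[1,1],R[0,1])),env.read_state()["finger_gap"])
p=env.get_image("wrist"); 
for d in env.cut_out(p,"penny1")[:3]:
    w=mask_world(p,d["pixels"]); w=w[abs(w[:,2]-.0085)<.003]
    if len(w)>20: print(d["conf"],np.array(d["box"]).astype(int),np.median(w,0),cv2.minEnclosingCircle((w[:,:2]*1000).astype(np.float32)))
print(tofrac([.4895,.2238,.003]))
E
```

```text
15.0333 [0.4893 0.2242 0.0239] 19.828190283925906 0.5709029283929102
0.92 [300 211 352 261] [0.48934419 0.22523129 0.00904551] ((489.6680908203125, 224.18499755859375), 14.974151611328125)
0.64 [270 314 278 335] [0.47832515 0.15452457 0.00875026] ((477.46484375, 153.26589965820312), 8.28345775604248)
(array([-0.0003, -0.0005,  0.029 ]), array([0., 0., 0.]))
```

Call:
{"method": "play_rows", "body": {"rows": [[0,0,0.014,0,0,0],[0,0,0.028,0,0,0],[0,0,0.028,0,0,0]]}}

```text
t: 15.38
eef_pos: [0.4884, 0.2234, 0.0013]
tool_rot: [-1.806, -2.569, 0.002]
wrist_force: [-1.5, -0.4, -0.2]
finger_gap: 0.568
grip_force: 0.0
```

Call:
{"method": "play_rows", "body": {"rows": [[0,0,0,0,0,0],[0,0,0,0,0,0],[0,0,0,0,0,0],[0,0,0,0,0,0],[0,0,0,0,0,0]], "claw": 0.2, "newtons": 40}}

```text
t: 15.8
eef_pos: [0.4894, 0.2237, 0.0031]
tool_rot: [1.806, 2.57, 0.001]
wrist_force: [-0.1, -0.6, -0.4]
finger_gap: 0.316
grip_force: 39.4
```

Call:
{"method": "play_rows", "body": {"rows": [[0,0,-0.03,0,0,0],[0,0,-0.08,0,0,0],[0,0,-0.13,0,0,0],[0,0,-0.18,0,0,0],[0.04,0.006,-0.22,0,0,0],[0.09,0.014,-0.24,0,0,0],[0.14,0.022,-0.24,0,0,0],[0.175,0.027,-0.24,0,0,0],[0.175,0.027,-0.24,0,0,0],[0.175,0.027,-0.24,0,0,0]]}}

```text
t: 16.63
eef_pos: [0.4632, 0.3552, 0.1829]
tool_rot: [1.803, 2.572, 0.0]
wrist_force: [-0.1, -1.2, -0.8]
finger_gap: 0.32
grip_force: 39.6
```

```bash
python3 - <<'E'
from h import *
t,P,R=pose(); s=env.read_state(); print(t,P.round(4),s["finger_gap"],s["grip_force"])
print(tofrac([.4640,.3547,.107]))
p=env.get_image("wrist"); save(p,"w6.png")
for d in env.cut_out(p,"penny1")[:3]:
    w=mask_world(p,d["pixels"]); print(d["conf"],np.array(d["box"]).astype(int),np.median(w,0).round(4))
E
```

```text
16.6333 [0.4632 0.3552 0.1829] 0.31967198483765874 39.55605626106262
(array([-0.001 ,  0.0008,  0.1012]), array([0., 0., 0.]))
0.83 [298 223 352 284] [0.4632 0.3573 0.1888]
```

Call:
{"method": "play_rows", "body": {"rows": [[-0.001,0.0008,0.03,0,0,0],[-0.001,0.0008,0.06,0,0,0],[-0.001,0.0008,0.08,0,0,0],[-0.001,0.0008,0.093,0,0,0],[-0.001,0.0008,0.1,0,0,0],[-0.001,0.0008,0.1,0,0,0],[-0.001,0.0008,0.102,0,0,0],[-0.001,0.0008,0.104,0,0,0],[-0.001,0.0008,0.106,0,0,0],[-0.001,0.0008,0.108,0,0,0],[-0.001,0.0008,0.1095,0,0,0],[-0.001,0.0008,0.1095,0,0,0],[-0.001,0.0008,0.1095,0,0,0]]}}

```text
t: 17.82
eef_pos: [0.4646, 0.3536, 0.1008]
tool_rot: [1.806, 2.57, 0.0]
wrist_force: [-0.6, -0.0, 0.1]
finger_gap: 0.317
grip_force: 39.6
```

Call:
{"method": "play_rows", "body": {"rows": [[0,0,0,0,0,0],[0,0,0,0,0,0],[0,0,0,0,0,0],[0,0,0,0,0,0],[0,0,-0.01,0,0,0],[0,0,-0.03,0,0,0],[0,0,-0.06,0,0,0],[-0.03,0,-0.1,0,0,0],[-0.07,0,-0.12,0,0,0],[-0.12,0,-0.12,0,0,0],[-0.15,0,-0.12,0,0,0],[-0.15,0,-0.12,0,0,0]], "claw": 0.43}}

```text
t: 18.82
eef_pos: [0.5041, 0.2443, 0.1919]
tool_rot: [1.809, 2.567, 0.001]
wrist_force: [0.1, 0.3, 0.9]
finger_gap: 0.426
grip_force: 0.0
```

```bash
python3 -c "
from dial import *
look('d2')"
```

```text
18.8167 [0.5041 0.2443 0.1919]
bar 0.61 [294   1 360  91] [0.4646 0.367  0.0982] (array([0.46418362, 0.35439258]), array([64.2, 18.5]), 77.99507904052734)
bowl 0.67 [264   1 388 108] [0.4655 0.3539 0.0897] (array([0.46457028, 0.35029016]), array([82.4, 76.7]), 20.066789627075195)
bowl 0.55 [304  23 346  70] [0.4651 0.3535 0.1063] (array([0.46496872, 0.35341092]), array([29.7, 28.5]), -70.92632484436035)
penny1 0.69 [304  22 347  70] [0.4653 0.3536 0.1063] (array([0.46559155, 0.35335229]), array([28.6, 28.3]), -45.86391067504883)
penny1 0.56 [260 226 285 248] [0.4655 0.1519 0.0089] (array([0.46500287, 0.14977475]), array([27.8, 22. ]), 69.13536834716797)
```

View pics/d2.png

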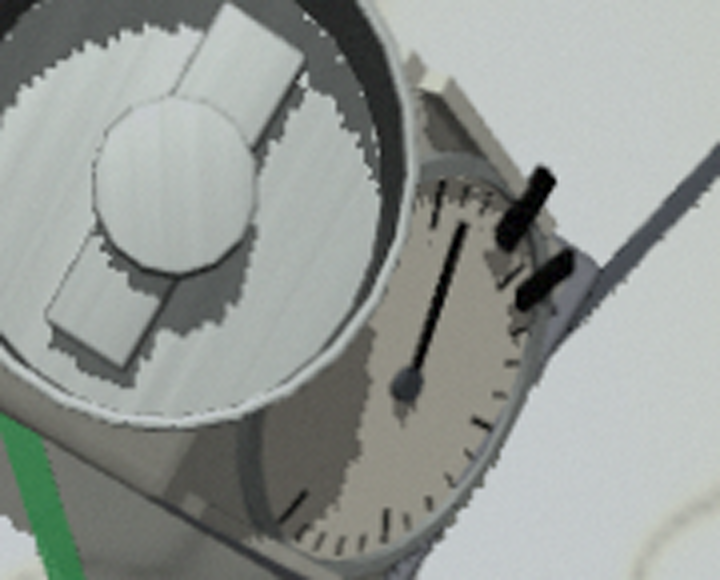

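Penny sits flat on the bar at crop (175,185); the needle is at about 120 g, between the long 100 g tick (440,205) and the first tab (525,210). Next is the second penny by the tin.

Call:
{"method": "play_rows", "body": {"rows": [[-0.03,-0.025,0.02,0,0,0.208],[-0.07,-0.06,0.05,0,0,0.208],[-0.108,-0.09,0.08,0,0,0.208],[-0.108,-0.0907,0.11,0,0,0.208],[-0.108,-0.0907,0.14,0,0,0.208],[-0.108,-0.0907,0.17,0,0,0.208],[-0.108,-0.0907,0.18,0,0,0.208],[-0.108,-0.0907,0.18,0,0,0.208],[-0.108,-0.0907,0.18,0,0,0.208],[-0.108,-0.0907,0.18,0,0,0.208],[-0.108,-0.0907,0.18,0,0,0.208],[-0.108,-0.0907,0.19,0,0,0.208],[-0.108,-0.0907,0.2,0,0,0.208],[-0.108,-0.0907,0.2,0,0,0.208]], "claw": 0.57}}

```text
t: 20.18
eef_pos: [0.4654, 0.1488, 0.0393]
tool_rot: [-2.995, -0.947, 0.003]
wrist_force: [-0.7, -0.6, -0.2]
finger_gap: 0.568
grip_force: 0.0
```

```bash
python3 - <<'E'
from h import *
t,P,R=pose(); print(t,P.round(4),np.degrees(np.arctan2(R[1,1],R[0,1])),env.read_state()["finger_gap"])
p=env.get_image("wrist"); 
for d in env.cut_out(p,"penny1")[:3]:
    w=mask_world(p,d["pixels"]); w=w[abs(w[:,2]-.0085)<.003]
    if len(w)>20:
        (c,r)=cv2.minEnclosingCircle((w[:,:2]*1000).astype(np.float32)); print(d["conf"],np.array(d["box"]).astype(int),c,r)
        if 14<r<16: print(tofrac([c[0]/1000,c[1]/1000,.003]))
E
```

```text
20.1833 [0.4654 0.1488 0.0393] -54.89253179789487 0.5679493898611615
0.69 [307 208 352 247] (467.6000061035156, 147.70230102539062) 14.910265922546387
(array([0.0014, 0.0025, 0.0496]), array([0., 0., 0.]))
```

Call:
{"method": "play_rows", "body": {"rows": [[0.0007,0.0012,0.02,0,0,0],[0.0007,0.0012,0.036,0,0,0],[0.0007,0.0012,0.0495,0,0,0],[0.0007,0.0012,0.0495,0,0,0]]}}

```text
t: 20.62
eef_pos: [0.4663, 0.1479, 0.0022]
tool_rot: [-2.996, -0.944, 0.003]
wrist_force: [-0.2, 0.1, -0.3]
finger_gap: 0.57
grip_force: 0.0
```

Call:
{"method": "play_rows", "body": {"rows": [[0,0,0,0,0,0],[0,0,0,0,0,0],[0,0,0,0,0,0],[0,0,0,0,0,0],[0,0,0,0,0,0]], "claw": 0.2}}

```text
t: 21.03
eef_pos: [0.4674, 0.1481, 0.0042]
tool_rot: [2.997, 0.943, 0.001]
wrist_force: [-0.3, -0.5, 6.4]
finger_gap: 0.312
grip_force: 40.0
```

Call:
{"method": "play_rows", "body": {"rows": [[0,0,-0.03,0,0,0],[0,0,-0.08,0,0,0],[0,0,-0.13,0,0,0],[0.01,-0.015,-0.18,0,0,0],[0.035,-0.05,-0.22,0,0,0],[0.06,-0.09,-0.24,0,0,0],[0.09,-0.13,-0.24,0,0,0],[0.12,-0.175,-0.24,0,0,0],[0.145,-0.215,-0.24,0,0,0],[0.155,-0.2273,-0.24,0,0,0],[0.155,-0.2273,-0.24,0,0,0],[0.155,-0.2273,-0.24,0,0,0],[0.155,-0.2273,-0.24,0,0,0]]}}

```text
t: 22.12
eef_pos: [0.4647, 0.3533, 0.1836]
tool_rot: [2.997, 0.942, -0.001]
wrist_force: [-0.9, 0.2, -0.3]
finger_gap: 0.306
grip_force: 39.5
```

```bash
python3 - <<'E'
from h import *
t,P,R=pose(); s=env.read_state(); print(t,P.round(4),s["finger_gap"],s["grip_force"])
print(tofrac([.4650,.3540,.114]),tofrac([.465,.354,.1078]))
p=env.get_image("wrist")
for d in env.cut_out(p,"penny1")[:3]:
    w=mask_world(p,d["pixels"]); print(d["conf"],np.array(d["box"]).astype(int),np.median(w,0).round(4))
E
```

```text
22.1167 [0.4647 0.3533 0.1836] 0.3064563713474059 39.45839703083038
(array([ 0.001 , -0.0005,  0.0927]), array([0., 0., 0.])) (array([ 0.001 , -0.0005,  0.101 ]), array([0., 0., 0.]))
0.92 [304 186 344 225] [0.466  0.3541 0.1064]
0.73 [302 224 353 278] [0.467  0.3535 0.1881]
```

Call:
{"method": "play_rows", "body": {"rows": [[0.001,-0.0005,0.03,0,0,0],[0.001,-0.0005,0.055,0,0,0],[0.001,-0.0005,0.073,0,0,0],[0.001,-0.0005,0.084,0,0,0],[0.001,-0.0005,0.09,0,0,0],[0.001,-0.0005,0.09,0,0,0],[0.001,-0.0005,0.092,0,0,0],[0.001,-0.0005,0.094,0,0,0],[0.001,-0.0005,0.096,0,0,0],[0.001,-0.0005,0.098,0,0,0],[0.001,-0.0005,0.1,0,0,0],[0.001,-0.0005,0.101,0,0,0],[0.001,-0.0005,0.101,0,0,0],[0.001,-0.0005,0.101,0,0,0]]}}

```text
t: 23.38
eef_pos: [0.4652, 0.3551, 0.1079]
tool_rot: [-2.997, -0.943, -0.0]
wrist_force: [-0.3, 0.5, 0.7]
finger_gap: 0.313
grip_force: 39.5
```

Call:
{"method": "play_rows", "body": {"rows": [[0,0,0,0,0,0],[0,0,0,0,0,0],[0,0,0,0,0,0],[0,0,0,0,0,0],[0,0,-0.01,0,0,0],[0,0,-0.03,0,0,0],[0,0,-0.06,0,0,0],[-0.02,0.03,-0.09,0,0,0],[-0.045,0.06,-0.11,0,0,0],[-0.075,0.1,-0.11,0,0,0],[-0.09,0.12,-0.11,0,0,0],[-0.09,0.12,-0.11,0,0,0],[-0.09,0.12,-0.11,0,0,0]], "claw": 0.43}}

```text
t: 24.47
eef_pos: [0.4616, 0.2419, 0.1912]
tool_rot: [-2.998, -0.94, -0.001]
wrist_force: [-0.5, 0.1, 0.1]
finger_gap: 0.434
grip_force: 0.0
```

```bash
python3 -c "
from dial import *
look('d3')"
```

```text
24.4667 [0.4616 0.2419 0.1912]
bar 0.73 [143  61 268 182] [0.4601 0.3612 0.0891] (array([0.46370901, 0.35415289]), array([85. , 82.2]), -44.05988311767578)
bar 0.61 [175  84 251 157] [0.4654 0.3387 0.0971] (array([0.46474197, 0.3545264 ]), array([64.4, 18.2]), 76.9647216796875)
penny1 0.77 [187  98 225 134] [0.4673 0.3533 0.1132] (array([0.46650525, 0.35370615]), array([28.5, 28.2]), -27.47915267944336)
penny1 0.46 [539 335 549 347] [ 0.445  -0.1435  0.008 ] (array([ 0.44457019, -0.14482858]), array([19.2,  4. ]), -88.5104923248291)
```

View pics/d3.png

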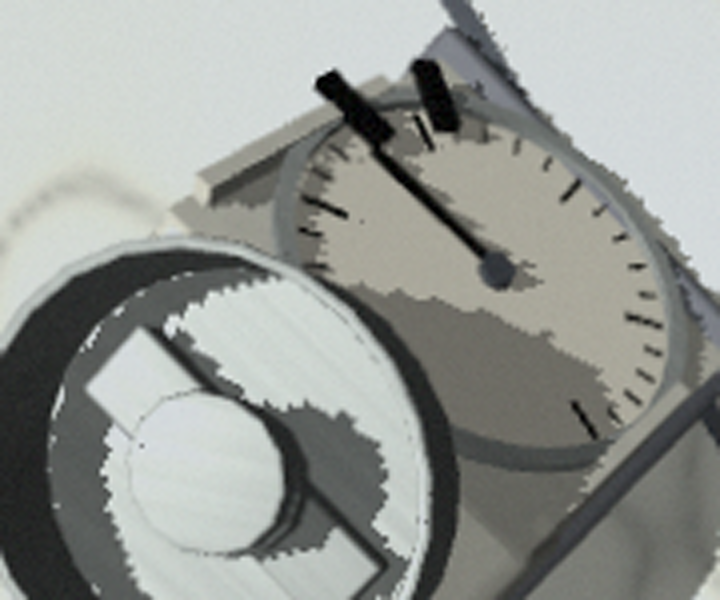

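```bash
python3 - <<'E'
import numpy as np
def fit(T,hub,tip):
    g=np.array(list(T))*.01; M=np.c_[np.ones(len(g)),np.cos(g),np.sin(g)]
    X,res,_,_=np.linalg.lstsq(M,np.array(list(T.values()),float),rcond=None)
    d=np.linalg.solve(X[1:].T,np.array(tip,float)-np.array(hub)); print("centre",X[0],"resid",np.abs(M@X-np.array(list(T.values()))).max(),"needle g",100*(np.arctan2(d[1],d[0])%(2*np.pi)))
T={100:(325,206),200:(425,132),300:(570,190),400:(644,320),500:(585,420)}
for tip in [(375,150),(378,150),(372,150)]: fit(T,(497,270),tip)
# refine: dark pixels of the needle
import cv2
im=cv2.cvtColor(cv2.imread("pics/d3.png"),cv2.COLOR_BGR2GRAY)
m=np.zeros_like(im); cv2.line(m,(385,160),(475,250),255,26); v,u=np.nonzero((im<70)&(m>0))
l=cv2.fitLine(np.c_[u,v].astype(np.float32),cv2.DIST_HUBER,0,.01,.01).ravel(); d=l[:2]*np.sign(-l[0]); print(l)
fit(T,(0,0),d)
E
```

```text
centre [489.36175288 275.63663454] resid 6.726554720828744 needle g 154.6424154348718
centre [489.36175288 275.63663454] resid 6.726554720828744 needle g 156.46248586823452
centre [489.36175288 275.63663454] resid 6.726554720828744 needle g 152.8610116510472
[  0.72251034   0.6913601  430.3025     202.8598    ]
centre [489.36175288 275.63663454] resid 6.726554720828744 needle g 152.62244096015917
```

```bash
cat > needle.py <<'E'
from h import *
def needle(p,dbg=None):
    c0=np.array([.463,.3545]); v,u=np.nonzero(p["range_z"]>0); w=world(p,np.c_[u,v])
    # dial region: sloped, on +x side of the bowl
    m=(abs(w[:,1]-.34)<.05)&(w[:,0]>.49)&(w[:,0]<.58)&(w[:,2]>.02)&(w[:,2]<.075)
    A=w[m]; uv=np.c_[u,v][m]
    for _ in range(15):   # robust plane near 45 deg
        if _==0: keep=abs((A[:,0]+A[:,2])-np.median(A[:,0]+A[:,2]))<.006
        c=A[keep].mean(0); n=np.linalg.svd(A[keep]-c,full_matrices=False)[2][2]; n*=np.sign(n[2]); e=(A-c)@n; keep=abs(e)<.002
    s=np.array([0,0,1])-n[2]*n; s/=np.linalg.norm(s); r=np.cross(s,n)  # clockwise as seen facing
    # rectify the dial: 0.1 mm per px
    g=np.arange(-.05,.05,.00015); X,Y=np.meshgrid(g,g); P=(c+X[...,None]*r-Y[...,None]*s)
    q=pix(p,P.reshape(-1,3)).reshape(*X.shape,2).astype(np.float32)
    im=cv2.remap(p["img"][:,:,::-1].copy(),q[...,0],q[...,1],cv2.INTER_CUBIC)
    print("plane n",n.round(3),"c",c.round(4),keep.sum()); 
    if dbg: cv2.imwrite("pics/"+dbg,im)
    return im
E
python3 -c "
from needle import *
needle(env.get_image('wrist'),'n3.png')"
```

```text
plane n [ 0.693 -0.125  0.71 ] c [0.5218 0.3434 0.0449] 4831
```

View pics/n3.png

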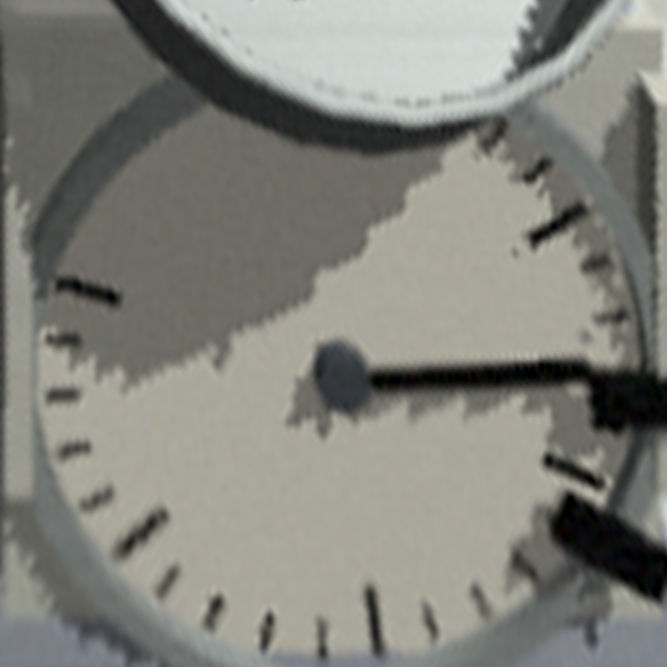

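The dial straightened out puts the needle at about 1.52 rad (152 g), just short of the first tab at 160 g, so a third penny is needed (184 to 200 g expected). I'll take the free penny by the votive cup, at (0.4325, -0.146).

Call:
{"method": "play_rows", "body": {"rows": [[-0.033,0.04,0,0,0,0.069],[-0.066,0.08,0,0,0,0.069],[-0.099,0.12,0,0,0,0.069],[-0.132,0.161,0,0,0,0.069],[-0.165,0.201,0,0,0,0.069],[-0.198,0.241,0,0,0,0.069],[-0.231,0.281,0.02,0,0,0.069],[-0.264,0.322,0.04,0,0,0.069],[-0.297,0.362,0.06,0,0,0.069],[-0.329,0.402,0.08,0,0,0.069],[-0.329,0.402,0.11,0,0,0.069],[-0.329,0.402,0.14,0,0,0.069],[-0.329,0.402,0.17,0,0,0.069],[-0.329,0.402,0.19,0,0,0.069],[-0.329,0.402,0.2,0,0,0.069],[-0.329,0.402,0.2,0,0,0.069],[-0.329,0.402,0.2,0,0,0.069]], "claw": 0.57}}

```text
t: 26.13
eef_pos: [0.4319, -0.1456, 0.0406]
tool_rot: [-3.129, -0.277, 0.0]
wrist_force: [-0.9, -0.4, -0.7]
finger_gap: 0.571
grip_force: 0.0
```

```bash
python3 - <<'E'
from h import *
t,P,R=pose(); print(t,P.round(4),np.degrees(np.arctan2(R[1,1],R[0,1])),env.read_state()["finger_gap"])
p=env.get_image("wrist"); 
for d in env.cut_out(p,"penny1")[:3]:
    w=mask_world(p,d["pixels"]); w=w[abs(w[:,2]-.0085)<.003]
    if len(w)>20:
        (c,r)=cv2.minEnclosingCircle((w[:,:2]*1000).astype(np.float32)); print(d["conf"],np.array(d["box"]).astype(int),c,r)
        if 14<r<16: print(tofrac([c[0]/1000,c[1]/1000,.003]))
E
```

```text
26.1333 [ 0.4319 -0.1456  0.0406] -79.88793833851099 0.5712849600383755
0.8 [307 207 351 253] (431.25054931640625, -146.32260131835938) 15.087136268615723
(array([-0.0015,  0.0003,  0.051 ]), array([0., 0., 0.]))
0.8 [439 123 473 168] (498.1221008300781, -207.9618377685547) 14.858089447021484
(array([0.0718, 0.0969, 0.0511]), array([0., 0., 0.]))
```

Call:
{"method": "play_rows", "body": {"rows": [[-0.001,0.0003,0.02,0,0,0],[-0.001,0.0003,0.038,0,0,0],[-0.001,0.0003,0.05,0,0,0],[-0.001,0.0003,0.05,0,0,0]]}}

```text
t: 26.57
eef_pos: [0.4308, -0.146, 0.0023]
tool_rot: [-3.129, -0.276, 0.001]
wrist_force: [-1.0, -0.4, 0.4]
finger_gap: 0.573
grip_force: 0.0
```

Call:
{"method": "play_rows", "body": {"rows": [[0,0,0,0,0,0],[0,0,0,0,0,0],[0,0,0,0,0,0],[0,0,0,0,0,0],[0,0,0,0,0,0]], "claw": 0.2}}

```text
t: 26.98
eef_pos: [0.4312, -0.1463, 0.0037]
tool_rot: [3.129, 0.276, 0.001]
wrist_force: [-1.0, 1.1, 8.1]
finger_gap: 0.318
grip_force: 39.4
```

Call:
{"method": "play_rows", "body": {"rows": [[0,0,-0.03,0,0,0],[0,0,-0.08,0,0,0],[0,0,-0.13,0,0,0],[0.005,-0.02,-0.18,0,0,0],[0.0165,-0.065,-0.22,0,0,0],[0.029,-0.115,-0.25,0,0,0],[0.041,-0.165,-0.25,0,0,0],[0.0535,-0.215,-0.25,0,0,0],[0.066,-0.265,-0.25,0,0,0],[0.078,-0.315,-0.25,0,0,0],[0.09,-0.365,-0.25,0,0,0],[0.1025,-0.415,-0.25,0,0,0],[0.115,-0.465,-0.25,0,0,0],[0.127,-0.515,-0.25,0,0,0],[0.14,-0.565,-0.25,0,0,0],[0.15,-0.61,-0.25,0,0,0],[0.16,-0.64,-0.25,0,0,0],[0.1604,-0.6488,-0.25,0,0,0],[0.1604,-0.6488,-0.25,0,0,0],[0.1604,-0.6488,-0.25,0,0,0]]}}

```text
t: 28.65
eef_pos: [0.4638, 0.3534, 0.1906]
tool_rot: [3.129, 0.277, -0.0]
wrist_force: [0.6, -0.2, -0.9]
finger_gap: 0.317
grip_force: 39.5
```

```bash
python3 - <<'E'
from h import *
t,P,R=pose(); s=env.read_state(); print(t,P.round(4),s["finger_gap"],s["grip_force"])
print(tofrac([.4657,.3539,.123]),tofrac([.4657,.3539,.115]))
p=env.get_image("wrist")
for d in env.cut_out(p,"penny1")[:3]:
    w=mask_world(p,d["pixels"]); print(d["conf"],np.array(d["box"]).astype(int),np.median(w,0).round(4))
E
```

```text
28.65 [0.4638 0.3534 0.1906] 0.3171636940405533 39.49522018432617
(array([ 0.0026, -0.0002,  0.0901]), array([0., 0., 0.])) (array([ 0.0026, -0.0002,  0.1008]), array([0., 0., 0.]))
0.79 [300 227 354 281] [0.4659 0.3527 0.1955]
0.77 [309 186 345 219] [0.4671 0.3544 0.1133]
```

Call:
{"method": "play_rows", "body": {"rows": [[0.0025,0,0.03,0,0,0],[0.0025,0,0.055,0,0,0],[0.0025,0,0.073,0,0,0],[0.0025,0,0.084,0,0,0],[0.0025,0,0.09,0,0,0],[0.0025,0,0.09,0,0,0],[0.0025,0,0.092,0,0,0],[0.0025,0,0.094,0,0,0],[0.0025,0,0.096,0,0,0],[0.0025,0,0.098,0,0,0],[0.0025,0,0.1,0,0,0],[0.0025,0,0.101,0,0,0],[0.0025,0,0.101,0,0,0],[0.0025,0,0.101,0,0,0]]}}

```text
t: 29.92
eef_pos: [0.4661, 0.3543, 0.1147]
tool_rot: [3.129, 0.276, -0.0]
wrist_force: [-0.9, -1.2, 0.2]
finger_gap: 0.314
grip_force: 39.6
```

Call:
{"method": "play_rows", "body": {"rows": [[0,0,0,0,0,0],[0,0,0,0,0,0],[0,0,0,0,0,0],[0,0,0,0,0,0],[0,0,-0.01,0,0,0],[0,0,-0.03,0,0,0],[0,0,-0.06,0,0,0],[-0.01,0.03,-0.09,0,0,0],[-0.01,0.07,-0.1,0,0,0],[-0.01,0.12,-0.1,0,0,0],[-0.01,0.15,-0.1,0,0,0],[-0.01,0.15,-0.1,0,0,0],[-0.01,0.15,-0.1,0,0,0],[-0.01,0.15,-0.1,0,0,0]], "claw": 0.43}}

```text
t: 31.08
eef_pos: [0.4785, 0.2425, 0.1901]
tool_rot: [-3.129, -0.275, -0.001]
wrist_force: [-0.2, -0.1, 0.4]
finger_gap: 0.431
grip_force: 0.0
```

```bash
python3 -c "
from dial import *
from needle import needle
look('d4')
im=needle(env.get_image('wrist'))
b=cv2.imread('pics/d4f.png')
o=np.zeros((460,800,3),np.uint8); o[:400,:400]=cv2.resize(im,(400,400)); o[:250,400:800]=cv2.resize(b,(400,250)); cv2.imwrite('pics/n4.png',o)
p=env.get_image('side')
for n in ['votive','thimble','tin']:
    for d in env.cut_out(p,n)[:1]: print(n,np.median(mask_world(p,d['pixels']),0).round(3))
"
```

```text
31.0833 [0.4785 0.2425 0.1901]
bar 0.68 [156 169 233 217] [0.4661 0.3372 0.0957] (array([0.46489413, 0.35428418]), array([64.6, 17.7]), 77.39830780029297)
bowl 0.61 [132 146 249 253] [0.4638 0.3588 0.0901] (array([0.46404504, 0.35449796]), array([85.2, 81.9]), -43.52251052856445)
penny1 0.77 [164 181 204 220] [0.4679 0.352  0.1198] (array([0.46699249, 0.35281924]), array([29.3, 28.7]), 57.81886291503906)
penny1 0.58 [180 179 206 204] [0.4759 0.3436 0.1081] (array([0.47319107, 0.34621225]), array([26.5,  8.5]), 42.2872314453125)
penny1 0.56 [194 179 210 209] [0.4723 0.3409 0.1013] (array([0.47001495, 0.34265158]), array([24. ,  6.1]), 26.069076538085938)
plane n [ 0.694 -0.125  0.709] c [0.5212 0.3429 0.0453] 4935
votive [ 0.492 -0.141  0.038]
thimble [0.45  0.336 0.095]
tin [0.517 0.157 0.028]
```

View pics/n4.png

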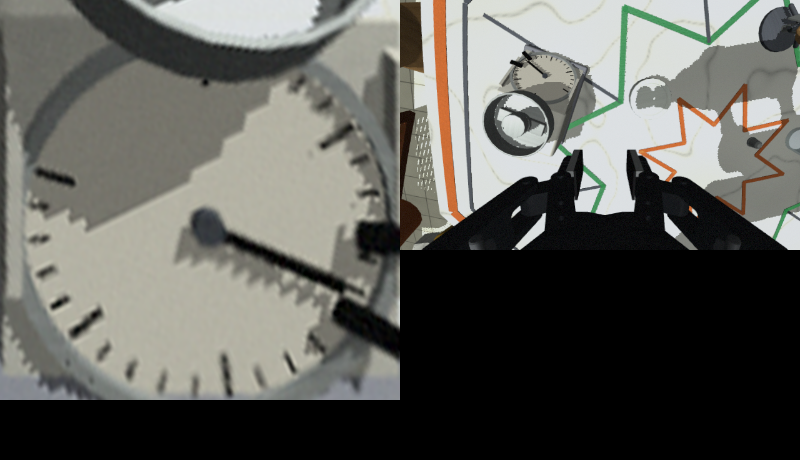

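Needle rests at about 1.96 rad (196 g), tip at (365,293) between the tabs at (375,237) and (365,325). The three-penny stack is at its expected height, and the tin and votive have not moved; the fourth penny still lies on the table. Handing in.

```bash
python3 -c "
from h import *
print(env.hand_in())"
```

```text
the job is handed in; nothing more can be done
None
```

I handed the job in: the bar lies flat in the bowl with three pennies stacked on it, the needle rests at about 1.96 rad (196 g) between the tabs, and the fourth penny was not touched; no verdict came back.

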